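# Set four fired pots on the bats that bear their foot outlines

## Robot

A 6-joint arm with a two-finger parallel gripper is mounted at the origin on the work surface. World frame = base frame: x ahead of the robot, y to its left, z up, the work surface at z = 0. Lengths are in mm, angles in rad, forces in N, time in s.
With the tool pointing down it reaches from about 325 to 775 mm from the base axis. Payload 5.5 kg.
Tool frame: the origin (TCP) lies midway between the tips of the shut fingers; the grasp point (between the pads) lies 19 mm behind it (manip.hold_point_z is the distance from the TCP to the grasp point, in mm); z points along the fingers, y is the line along which they close (so a half turn about z gives the same grasp; the last joint's range is limited). The gripper opens to 85 mm and grips with 20 to 120 N. Pads are 22 mm wide; open, the fingers measure 114 mm over their backs; the gripper's body (76 mm by 85 mm) begins 54 mm behind the grasp point. The pads swing forward as they close: fully open they stand 13 mm farther back than shut.
Start: joints at [-1.378, 0.091, 1.231, -0, 1.82, -0.057], TCP at [148.325, -581.392, 231.275] pointing down, gripper open.
Joint ranges: [-2.87, 2.87], [-0.86, 2.18], [0.17, 2.46], [-1.51, 4.65], [0.06, 2.69], [-2.65, 2.65]. Speed limits (rad/s): [2.57, 2.57, 3.01, 3.14, 3.14, 3.14].

## Interface

Orientations are given as a 3x3 rotation matrix whose columns are the frame's x, y, z axes.
In Python, from rig import manip gives the robot as it stands. Calls block until the motion is done:
- manip.move_pose(position, orientation): joint-space move of the TCP to a pose.
- manip.move_linear(position, velocity=150, ori=None): straight line of the TCP; ori=None keeps the orientation; velocity is the mean speed in mm/s.
- manip.move_joints(angles): joint-space move.
- manip.gripper_to(opening): finger opening in mm; the grip force is fixed at half the most; returns when the fingers have stopped.
- manip.pause(seconds).
- manip.solve_ik(position, orientation): joint angles nearest the present ones, or None.
- manip.observe(): the state.
- manip.capture(name): name is "side" or "top" or "wrist"; returns a dict with "img" (480x640x3 uint8, red, green, blue), "fx", "fy", "cx", "cy" (pixels), "extrinsics" (4x4, takes a point from camera to world coordinates). Camera axes: x right, y down, z forward; pixel columns grow to the right and rows downward; lengths in mm; the calibration is good to about 2 mm. A picture is of the moment at which its call begins. There is no depth.
A pose or a line that the arm cannot do raises manip.MotionError and nothing moves.
- manip.finish_job(): hands the job in; it is judged then, once.
The state is a dict: "time": time; "q": joint angles; "joint_velocities": joint speeds; "joint_torque": joint torques, N m; "eef_pos": TCP position; "orientation": TCP orientation; "force": force on the tool from outside, world axes, zero at the start; "ft_torque": the same for the moment, N m; "finger_gap": finger opening in mm; "gripper_force": force on a finger pad.
Only numpy, scipy, OpenCV 4.12 (cv2) and the standard library are available. Lean on these libraries where they do the work, as an engineer would, in place of code of your own. Each camera call takes 0.05 s, during which the arm holds its last target. There are 200 camera calls.

## Task

Set each of the four grey pots upright on the round plywood bat that has the outline of its own foot drawn on it, centred on the outline to within about a centimetre and, for the square vase and the oblong dish, turned so that their sides line up with the drawn ones. Set the pots down gently, never dropping one or tipping it over, and leave the glaze jar and the kiln prop standing where they are.

Things in the scene. Friction and masses are not known exactly. Their poses are not given: they have to be found in the camera images.
- big_beaker: The larger round pot: open-topped grey clay cylinder with throwing ridges, 64 mm across, 70 mm high, wall 5 mm, floor 6 mm, about 0.26 kg, hard-fired and rigid. Origin at the centre of its underside (foot), z up; it stands on the bench at the start, at any yaw.
- small_beaker: The smaller round pot: open-topped grey clay cylinder with throwing ridges, 42 mm across, 60 mm high, wall 4 mm, floor 6 mm, about 0.12 kg, hard-fired and rigid. Origin at the centre of its underside (foot), z up; it stands on the bench at the start, at any yaw.
- square_vase: Slab-built grey clay vase, open-topped and square: 46 x 46 mm, 85 mm high, wall 6 mm, about 0.25 kg, hard-fired and rigid; x and y axes square to its sides. Origin at the centre of its underside (foot), z up; it stands on the bench at the start, at any yaw.
- oblong_dish: Slab-built grey clay dish, open-topped and oblong: 90 mm long (along its x axis), 40 mm wide (along y), 45 mm high, wall 6 mm, about 0.2 kg, hard-fired and rigid. Origin at the centre of its underside (foot), z up; it stands on the bench at the start, at any yaw.
- bat_big_circle: Round plywood bat, 124 mm across and 9 mm thick, fixed flat on the bench at any yaw, with a 3 mm dark ink line drawn on its top: a circle 67 mm across, for the larger round pot. Origin at the centre of its underside, right below the centre of the outline; its top, on which the pot stands, is 9 mm higher.
- bat_small_circle: Round plywood bat, 124 mm across and 9 mm thick, fixed flat on the bench at any yaw, with a 3 mm dark ink line drawn on its top: a circle 45 mm across, for the smaller round pot. Origin at the centre of its underside, right below the centre of the outline; its top, on which the pot stands, is 9 mm higher.
- bat_square: Round plywood bat, 124 mm across and 9 mm thick, fixed flat on the bench at any yaw, with a 3 mm dark ink line drawn on its top: a square of 49 x 49 mm, its sides along the bat's x and y axes, for the square vase. Origin at the centre of its underside, right below the centre of the outline; its top, on which the pot stands, is 9 mm higher.
- bat_oblong: Round plywood bat, 124 mm across and 9 mm thick, fixed flat on the bench at any yaw, with a 3 mm dark ink line drawn on its top: an oblong 93 mm long (along the bat's x axis) and 43 mm wide (along y), for the oblong dish. Origin at the centre of its underside, right below the centre of the outline; its top, on which the pot stands, is 9 mm higher.
- glaze_jar: Bystander: small amber glass jar with a white lid, 42 mm across, 55 mm high, loose, standing among the pots and bats. Origin at the centre of its underside. To be left alone.
- kiln_prop: Bystander: cream fireclay cylinder, 34 mm across, 60 mm high, loose, standing among the pots and bats. Origin at the centre of its underside. To be left alone.
Mind the look-alikes: they are no part of the job. What is shaped like the oblong_dish but red or yellow is not meant.

How it is judged:
By the outcome, as a careful person would: the job done as asked, in the order asked, and still so for the second after the job is handed in, with the robot touching nothing.
It also fails if it takes over 104 s, if anything falls off the work surface, if the arm or the gripper's body presses on something with over 40 N, if the wrist force passes 120 N, or if a joint passes its speed limit or range.

## Working session

There is one attempt and no reset: what is moved stays moved. The work goes in short steps, each a Python script; the robot and the scene stay as the last script left them, time stands still between calls to the robot, and variables do not carry over. Pictures are saved under pics/ and viewed, at most 14 in all, crops included, and the job is handed in when it is done.

```bash
mkdir -p pics; ls; python3 - <<'E'
from rig import manip
import cv2,numpy as np
for n in ("top","side"):
    c=manip.capture(n); cv2.imwrite(f"pics/{n}0.png",c["img"][:,:,::-1])
    print(n,c["fx"],c["cx"],c["cy"],np.round(c["extrinsics"],3).tolist())
print(manip.hold_point_z)
E
```

```text
pics
top 484.39485769332566 318.5178391005235 231.70501602653763 [[-0.007, -0.983, 0.184, 317.673], [-1.0, 0.01, 0.017, -66.138], [-0.018, -0.184, -0.983, 1027.858], [0.0, 0.0, 0.0, 1.0]]
side 523.178664844703 321.77305643023624 241.6606497603824 [[-0.985, -0.11, 0.135, 359.239], [-0.174, 0.671, -0.72, 642.29], [-0.011, -0.733, -0.68, 716.581], [0.0, 0.0, 0.0, 1.0]]
18.700000000000003
```

View pics/top0.png

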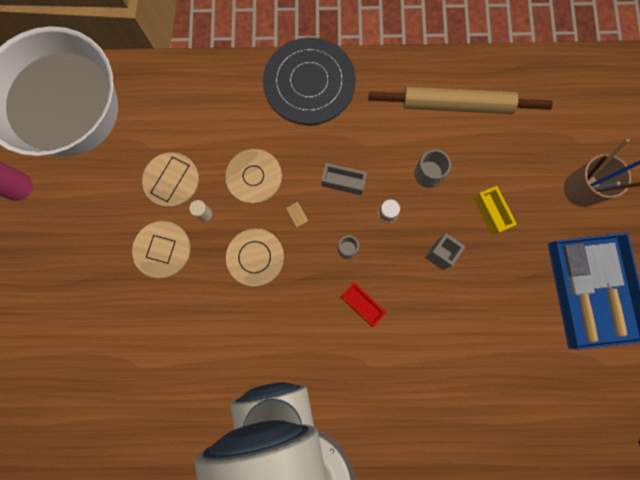

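View pics/side0.png

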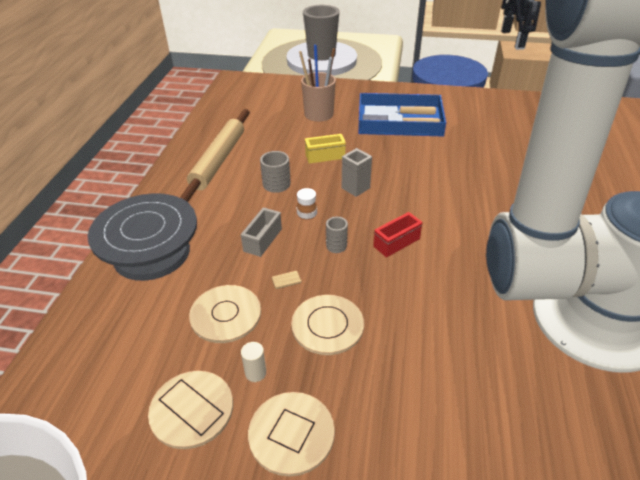

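Top view, with candidates for each item:
- **Bats:** oblong (170,179), small circle (253,176), square (161,249), big circle (255,257).
- **Oblong shapes:** grey (344,179), yellow (496,209), red (363,304). Only the grey one fits "grey oblong dish".
- **Other pots:** big beaker (432,168), small beaker (348,246), square vase (446,251).
- **Bystanders:** jar (390,210) and kiln prop (201,211).

The side view agrees. Next I'll take closer wrist pictures of both clusters.

```bash
cat > h.py <<'E'
from rig import manip
import numpy as np, cv2
def down(yaw):  # tool y axis at world angle yaw+90deg, tool z down
    c,s=np.cos(yaw),np.sin(yaw)
    return np.array([[c,s,0],[s,-c,0],[0,0,-1.]])
def ray(cam,uv,z):
    uv=np.atleast_2d(np.asarray(uv,float)); E=np.array(cam["extrinsics"])
    d=np.c_[(uv[:,0]-cam["cx"])/cam["fx"],(uv[:,1]-cam["cy"])/cam["fy"],np.ones(len(uv))]@E[:3,:3].T
    o=E[:3,3]; return (o+d*((z-o[2])/d[:,2])[:,None])[:,:2]
def proj(cam,p):
    E=np.array(cam["extrinsics"]); q=E[:3,:3].T@(np.asarray(p,float)-E[:3,3])
    return q[0]/q[2]*cam["fx"]+cam["cx"],q[1]/q[2]*cam["fy"]+cam["cy"]
E
cat > look.py <<'E'
from h import *
import pickle
t=manip.capture("top")
names=dict(bat_oblong=(170,179),bat_small=(253,176),bat_square=(161,249),bat_big=(255,257),dish=(344,179),big=(432,168),vase=(446,251),small=(348,246),jar=(390,210),prop=(201,211))
P={n:ray(t,uv,9 if 'bat' in n else 40)[0] for n,uv in names.items()}
for n in P: print(n,P[n].round())
for k,ns in (("pots",("dish","big","vase","small")),("bats",("bat_oblong","bat_small","bat_square","bat_big"))):
    c=np.mean([P[n] for n in ns],0)
    for z in (430,380,330):
        ok=False
        for yaw in (0,np.pi/2,-np.pi/2,np.pi):
            try: manip.move_pose([c[0]-30,c[1],z],down(yaw)); ok=True; break
            except manip.MotionError as e: pass
        if ok: break
    w=manip.capture("wrist"); pickle.dump(w,open(f"{k}.pkl","wb"))
    cv2.imwrite(f"pics/{k}.png",w["img"][:,:,::-1])
    print(k,c,z,yaw,manip.observe()["time"],np.round(w["extrinsics"],2).tolist(),w["fx"])
E
python3 look.py
```

```text
bat_oblong [630. 277.]
bat_small [634.  94.]
bat_square [475. 288.]
bat_big [455.  87.]
dish [ 616. -104.]
big [ 638. -291.]
vase [ 460. -310.]
small [ 472. -110.]
jar [ 547. -199.]
prop [550. 197.]
pots [ 546.41026245 -203.80457868] 430 0 2.225 [[-0.0, -0.97, -0.26, 582.44], [-1.0, 0.0, 0.0, -204.35], [-0.0, 0.26, -0.97, 571.44], [0.0, 0.0, 0.0, 1.0]] 342.2319244836776
bats [548.60858235 186.40847395] 430 0 3.725 [[-0.0, -0.97, -0.26, 585.05], [-1.0, 0.0, 0.0, 185.72], [0.0, 0.26, -0.97, 572.05], [0.0, 0.0, 0.0, 1.0]] 342.2319244836776
```

View pics/pots.png

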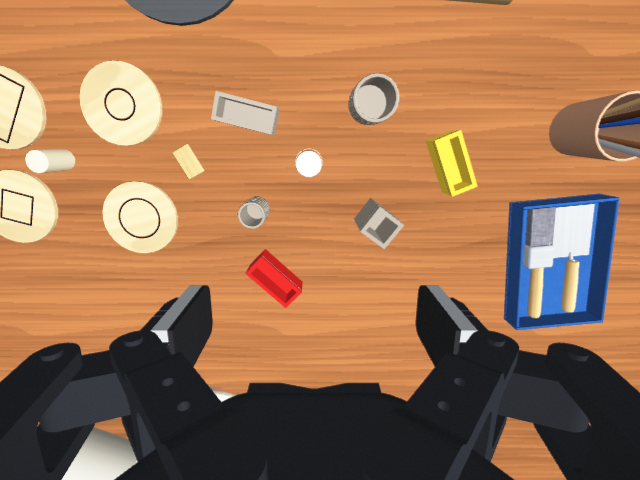

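View pics/bats.png

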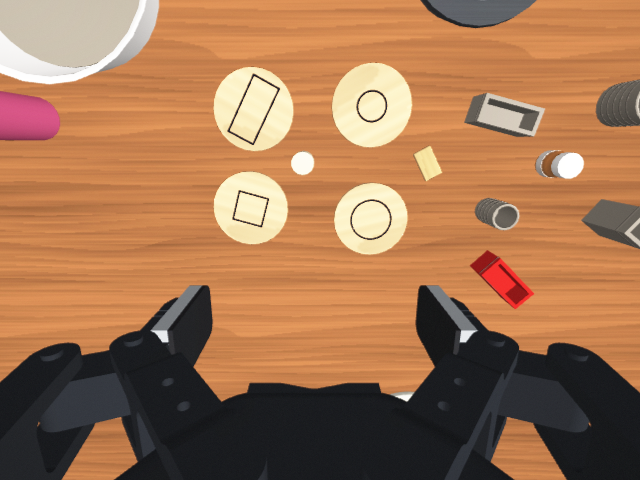

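The wrist pictures match. Grey dish (245,112), big beaker (374,99), small beaker (254,212), vase (380,223) with the jar between them at (309,163). The bats' outlines are clear at (254,109), (372,106), (251,209) and (371,219). The grey dish differs clearly from the red (274,278) and yellow (452,162) ones. Now I'll measure both views and make the confirming crop.

```bash
cat > meas.py <<'E'
from h import *
import pickle
H=dict(dish=45,big=70,vase=85,small=60)
def blob(m,uv):
    n,l,s,c=cv2.connectedComponentsWithStats(m.astype(np.uint8))
    big=[i for i in range(1,n) if s[i,4]>25]
    i=min(big,key=lambda i:np.hypot(*(c[i]-uv)))
    return max(cv2.findContours((l==i).astype(np.uint8),cv2.RETR_EXTERNAL,cv2.CHAIN_APPROX_NONE)[0],key=len)[:,0].astype(np.float32)
def greymask(img):
    h=cv2.cvtColor(img,cv2.COLOR_RGB2HSV)
    return cv2.morphologyEx(((h[...,1]<75)&(h[...,2]>25)&(h[...,2]<235)).astype(np.uint8),cv2.MORPH_OPEN,np.ones((3,3)))
def ink(cam,xy,r=52):
    # dark pixels within the bat disc, on plane z=9
    v,u=np.mgrid[0:480,0:640]; uv=np.c_[u.ravel(),v.ravel()]
    w=ray(cam,uv,9); d=np.hypot(*(w-xy).T)
    g=cv2.cvtColor(cam["img"],cv2.COLOR_RGB2GRAY).ravel().astype(float)
    ok=d<r; wt=np.clip((np.median(g[ok])*0.75-g[ok]),0,None); p=w[ok][wt>0]
    return cv2.minAreaRect(p.astype(np.float32))
def longyaw(r):  # angle of longer side, deg
    (c,(a,b),t)=r; return (t if a>=b else t+90)%180
def pot(cam,n,xy):
    c=blob(greymask(cam["img"]),np.array(proj(cam,[*xy,H[n]*.6])))
    m=cv2.moments(c); cen=ray(cam,[m["m10"]/m["m00"],m["m01"]/m["m00"]],H[n]/2)[0]
    return cen,cv2.minAreaRect(ray(cam,c,H[n]).astype(np.float32)),c
P=dict(bat_oblong=(630,277),bat_small=(634,94),bat_square=(475,288),bat_big=(455,87),dish=(616,-104),big=(638,-291),vase=(460,-310),small=(472,-110))
if __name__=="__main__":
    t=manip.capture("top")
    for n,xy in P.items():
        for cn,cam in (("top",t),("wrist",pickle.load(open(("bats" if "bat" in n else "pots")+".pkl","rb")))):
            if "bat" in n: r=ink(cam,np.array(xy)); print(n,cn,np.round(r[0],1),np.round(r[1],1),round(longyaw(r),1))
            else:
                cen,r,c=pot(cam,n,xy); print(n,cn,cen.round(1),np.round(r[0],1),np.round(r[1],1),round(longyaw(r),1))
    cv2.imwrite("pics/crop.png",cv2.resize(cam["img"][60:310,180:500,::-1],None,fx=2.4,fy=2.4,interpolation=cv2.INTER_CUBIC))
E
python3 meas.py
```

```text
bat_oblong top [636.1 288.6] [70.6 96.5] 151.7
bat_oblong wrist [632.1 280. ] [46.4 96.1] 152.0
bat_small top [636.9  95.1] [46.5 45.6] 89.3
bat_small wrist [637.2  96.8] [46.9 46.5] 1.8
bat_square top [475.1 289.9] [53.2 52.6] 73.8
bat_square wrist [476.5 292. ] [52.5 51.9] 73.9
bat_big top [455.7  88.6] [68.5 68.5] 179.5
bat_big wrist [457.7  90. ] [69.4 69. ] 89.9
dish top [ 622.4 -103.4] [ 615.6 -102.5] [89.  49.2] 75.9
dish wrist [623.6 -99.5] [ 621.5 -104.2] [94.5 40.2] 75.9
big top [ 639.6 -292.6] [ 628.3 -284.3] [60.6 82.9] 145.1
big wrist [ 641.4 -292.1] [ 637.2 -286.3] [64.2 67.3] 91.5
vase top [ 458.5 -307.9] [ 452.3 -297.7] [51.1 61.9] 144.3
vase wrist [ 455.8 -305.5] [ 465.4 -296.9] [64.5 47.8] 53.7
small top [ 472.9 -109.9] [ 468.2 -108.1] [38.5 42.9] 179.4
small wrist [ 471.5 -106.6] [ 477.1 -112.7] [40.5 52.3] 133.8
```

View pics/crop.png

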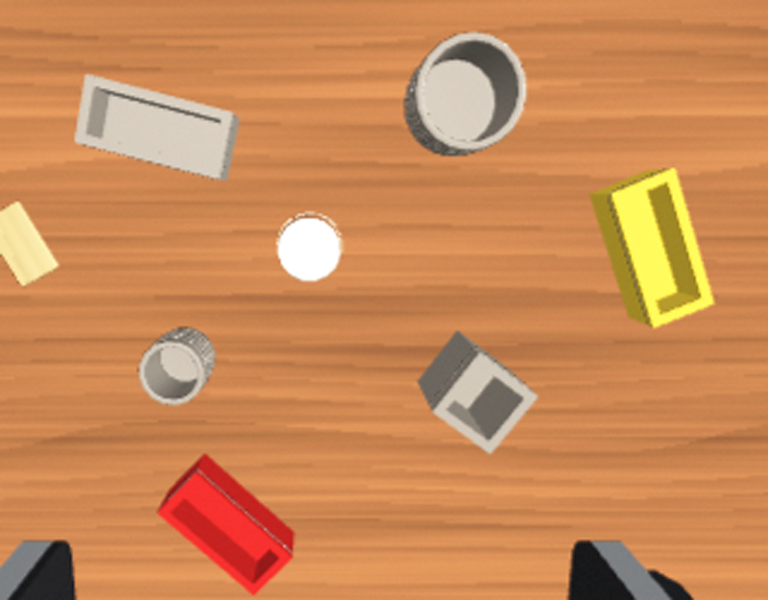

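The crop confirms the grey dish at crop (157,126), with the yellow (652,246) and red (226,523) ones as decoys. I'll pick each pot after one close look from straight above, starting with the small beaker.

```bash
cat > pp.py <<'E'
from meas import *
import sys
B=dict(small=(637,96,None),big=(456.7,89.3,None),vase=(475.8,291,73.9),dish=(632.3,281,152))
G=dict(small=(15,42),big=(25,64),vase=(35,46),dish=(6,40))  # TCP height, width
HOV=230
def best(pos,yaws):
    c=[(abs(q[5]),y) for y in yaws if (q:=manip.solve_ik(pos,down(y))) is not None]
    return min(c)[1]
def yaws(n,deg):
    if deg is None: return [0,np.pi/2,-np.pi/2]
    k=90 if n=="vase" else 180
    return [np.radians(deg+k*i) for i in range(-4,5) if abs(deg+k*i)<=270]
def look(n,xy,z=0):
    manip.move_pose([xy[0]-66,xy[1],270],down(0)); manip.pause(.15); cam=manip.capture("wrist")
    xy=np.array(xy); cc=blob(greymask(cam["img"]),np.array(proj(cam,[*xy,H[n]+z])))
    r=cv2.minAreaRect(ray(cam,cc,H[n]+z).astype(np.float32)); return cam,r
def run(n):
    cam,r=look(n,P[n]); cv2.imwrite(f"pics/look_{n}.png",cam["img"][:,:,::-1])
    print(n,"rim",np.round(r[0],1),np.round(r[1],1),round(longyaw(r),1))
    w=G[n][1]; L=90 if n=="dish" else w
    assert abs(max(r[1])-L)<7 and abs(min(r[1])-w)<7 and np.hypot(*(np.array(r[0])-P[n]))<20
    xy=r[0]; zg=G[n][0]; bx,by,byaw=B[n]
    y=best([*xy,zg],yaws(n,None if byaw is None else longyaw(r)))
    manip.move_pose([*xy,HOV-80],down(y)); manip.gripper_to(min(85,w+30))
    manip.move_linear([*xy,zg],120); manip.gripper_to(w-8)
    o=manip.observe(); print("grip",o["finger_gap"],o["gripper_force"],o["time"])
    manip.move_linear([*xy,HOV],150); manip.pause(.2)
    f0=manip.observe(); print("held",f0["finger_gap"],f0["force"])
    assert f0["finger_gap"]>w-6
    y2=best([bx,by,zg+9],yaws(n,byaw))
    manip.move_pose([bx,by,HOV],down(y2)); manip.move_linear([bx,by,zg+25],120)
    manip.move_linear([bx,by,zg+12],30); manip.pause(.2); f0=np.array(manip.observe()["force"])
    z=zg+12
    while z>zg+7.5:
        z-=.5; manip.move_linear([bx,by,z],10); f=np.array(manip.observe()["force"])
        if f[2]-f0[2]>2.5: break
    print("down at",z-zg,f-f0)
    manip.gripper_to(min(85,w+20)); manip.pause(.1); manip.move_linear([bx,by,HOV-50],150)
    print("t",manip.observe()["time"])
if __name__=="__main__":
    for n in sys.argv[1:]: run(n)
E
python3 pp.py small
```

```text
small rim [ 472.7 -108.4] [39.8 40.4] 179.2
grip 40.22371983533064 60.92148598632775 8.6167
held 39.90136090913228 [-0.33338695 -0.47225758 -0.64291089]
down at 9.5 [-0.20495569 -0.15302883  2.9192751 ]
t 16.8167
```

```bash
python3 pp.py vase && python3 -c "
from h import *
c=manip.capture('side'); cv2.imwrite('pics/side1.png',c['img'][:,:,::-1])"
```

```text
vase rim [ 458.8 -303.8] [45.9 45.7] 53.6
grip 45.445584075563 62.29797005653381 21.375
held 45.14047847668832 [-0.11576371  0.22622126 -2.31485484]
down at 9.5 [-2.08748593 -1.23662441  4.41150238]
t 30.2417
```

View pics/side1.png

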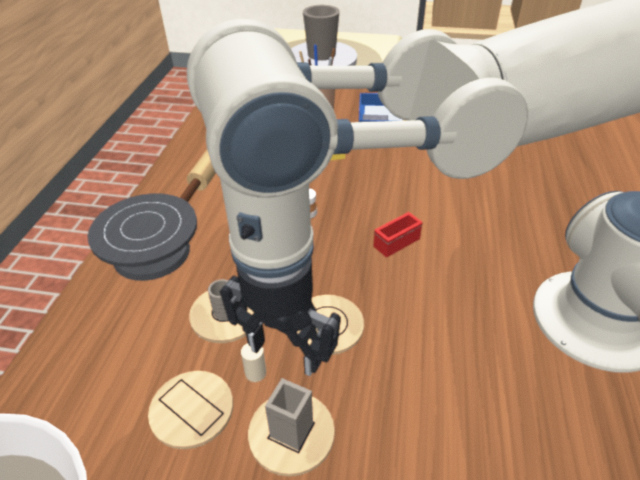

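```bash
python3 pp.py dish big
```

```text
dish rim [ 622.2 -101.8] [89.6 39.9] 76.0
grip 39.56784079013975 61.76017642021179 35.1417
held 39.60186664483824 [-0.16609509 -0.06609473 -1.86114351]
down at 9.5 [-0.56476229 -1.47056814  3.05768659]
t 43.9333
big rim [ 639.1 -289.1] [62.3 61.7] 1.5
grip 63.94957448935579 66.94150999188423 49.475
held 63.80060055177242 [-0.53747981 -0.5608465  -2.35011991]
down at 10.0 [-5.4857941  -0.3448828   9.50207188]
t 57.7333
```

The side picture shows the vase (290,415) upright on its square and the small beaker (225,300) on its circle. All four are placed now, so I'll check from above.

```bash
python3 - <<'E'
from pp import *
ims=[]
for n in ("big","vase","dish","small"):
    bx,by,yaw=B[n]; cam,r=look(n,(bx,by),9)
    print(n,np.round(np.array(r[0])-(bx,by),1),np.round(r[1],1),round(longyaw(r),1),yaw)
    u,v=map(int,proj(cam,[bx,by,9])); u0=max(u-70,0);v0=max(v-70,0)
    ims.append(cv2.resize(cam["img"][v0:v0+140,u0:u0+140,::-1],(290,290),interpolation=cv2.INTER_CUBIC))
cv2.imwrite("pics/check.png",np.vstack([np.hstack(ims[:2]),np.hstack(ims[2:])]))
c=manip.capture('side'); cv2.imwrite('pics/side2.png',c['img'][:,:,::-1]); print(manip.observe()["time"])
E
```

```text
big [0.2 0.1] [61.5 62. ] 90.0 None
vase [-0.1  0.1] [45.5 45.5] 74.0 73.9
dish [ 0.3 -0.4] [41.5 89.8] 152.0 152
small [0.2 0.7] [40.1 39.8] 0.1 None
62.2667
```

View pics/check.png

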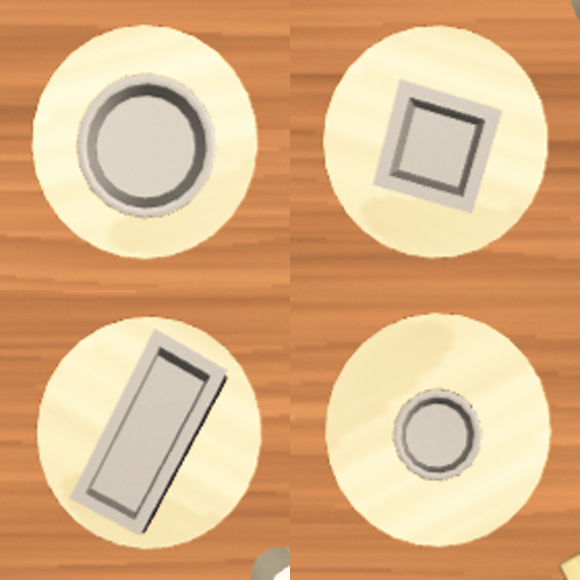

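View pics/side2.png

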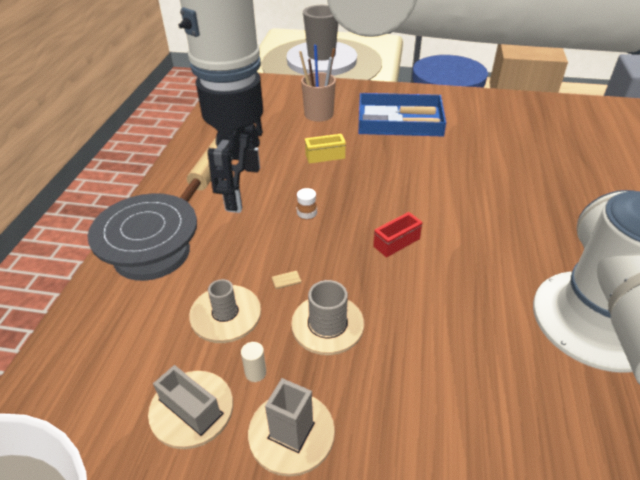

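The top crops show all four pots centred and aligned on their outlines, with only a sliver of ink showing beside the dish at (190,455). The side view shows them upright, with the jar (306,204) and prop (254,362) unmoved.

```bash
python3 -c "
from rig import manip
print(manip.finish_job())"
```

```text
the job is handed in; nothing more can be done
None
```

All four pots stand upright on their own outlines, measured within about 1 mm and 0.1° of the target poses I had taken from the drawn outlines; the jar and prop were left standing, and the job was handed in at about 62 s.

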